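# Register a tube in the tack jig and lift it level

### The job

Push the square tube that lies loose on the pale aluminium jig plate up against both side pins and the end block, so that it sits square and touches all three stops. Then grip it and lift it straight up, keeping it level, until it is about 10 cm above where it sat, and finish while still holding it there in the gripper, steady, level and square to the jig, so that I can slip a foot plate in under it. Leave the other things on the bench alone.

Things in the scene. Friction and masses are not known exactly. Their poses are not given: they have to be found in the camera images.
- tube_mid (a point): Centre of the loose steel square tube (offcut, rusty and scuffed, open at both ends), 30 wide x 170 long x 30 high mm, about 0.3 kg. Its y axis runs along the tube, x across it, z up. It starts lying flat on the jig plate, away from the stops and up to about 15 degrees askew.
- jig_seat (a point): Where the tube's centre is when it touches all three stops, fixed to the jig, with the jig's axes: z up, x towards the two side pins, y along the seated tube towards the end block. It is 25 mm above the bench and 15 mm above the plate's top.
- jig: Pale aluminium jig plate, 150 (x) by 260 (y) mm, 10 mm thick, fixed to the bench; origin under its centre, axes as jig_seat. All stops stand 16 mm above the plate, 14 mm lower than the tube's top.
- jig_pins (a point): Midpoint between the two side pins, at mid height of them: steel dowels 12 mm in diameter, 42 mm to either side of here along the jig's y; they bear on the tube's +x side, and a finger fits between them beside the tube.
- jig_block (a point): Centre of the dark steel end block, 34 (x) x 16 (y) x 16 (z) mm; its face towards the tube is 8 mm from here in the jig's -y and bears on the tube's +y end.
- tape_measure: Bystander: yellow tape measure, 39x90x62 mm, origin at its underside, left of the jig.
- magnet: Bystander: red triangular welding magnet, 82x104x16 mm, lying flat left behind the jig.
- bolt: Bystander: steel bolt, 24x80x28 mm, front left.
- nut: Bystander: steel nut, 42x36x18 mm, front left of the jig.
Not all that is in view belongs to the job. Leave any yellow look-alike of the part that bears tube_mid alone.

How it is judged:
By the outcome, as a careful person would: the job done as asked, in the order asked, and still so for the second after the job is handed in, while the arm keeps its last pose, push and grip.
It also fails if it takes over 51 s, if anything falls off the work surface, if the arm or the gripper's body presses on something with over 40 N, if the wrist force passes 120 N, or if a joint passes its speed limit or range.

### The arm

A 7-joint arm with a two-finger parallel gripper is mounted at the origin on the work surface; the furniture and walls round the work are solid. World frame = base frame: x ahead of the robot, y to its left, z up, the work surface at z = 0. Lengths are in m, angles in rad, forces in N, time in s.
With the tool pointing down it reaches from about 0.425 to 0.925 m from the base axis. Payload 6.8 kg.
Tool frame: the origin (TCP) lies at the centre of the arm's flange, where the gripper is bolted on; the fingertips stand 173 mm ahead of it and the grasp point (between the pads) lies 155 mm ahead of it; z points along the fingers, y is the direction in which the jaws open and shut (so a half turn about z gives the same grasp; the last joint's range is limited). The gripper opens to 85 mm and grips with 20 to 120 N. Pads are 22 mm wide; open, the fingers measure 114 mm over their backs; the gripper's body (76 mm by 85 mm) begins 54 mm behind the grasp point. The pads swing forward as they close: fully open they stand 13 mm farther back than shut.
Start: joints at [-1.346, 0.477, 0.022, 1.555, -0.011, 1.109, -0.083], TCP at [0.221, 0.638, 0.405] pointing down, gripper open.
Joint ranges: [-2.96, 2.96], [-0.34, 2.1], [-1.41, 1.46], [0.24, 2.44], [-1.37, 4.51], [0.17, 1.92], [-2.96, 2.96]. Speed limits (rad/s): [2.39, 2.39, 3.14, 3.14, 3.14, 3.14, 3.14].

### API

Orientations are given as a rotation vector (axis times angle).
In Python, from bench import readout, grab_frame, camera_model, r gives the robot as it stands.
- The arm moves only by the tool apply_moves, never from a script. Its argument "deltas" is a list of rows, each an object with "xyz": the shift along the world's x, y, z in m, a list of three; "turn": the turn about the world's z in rad. In form: [{"xyz": [dx, dy, dz], "turn": turn}, ...]. A call has 1 to 12 rows; each row shifts and turns the commanded pose from where the row before left it; what a row does not reach is not made up. A row lasts 1/12 s, in which the tool goes at most 41.7 mm and 7.16 degrees, less where a joint would pass 70% of its speed; a pose out of reach is approached as far as the arm can. A call with a gripper value outside its range is refused whole. "claw" is the gripper's target within -1 to 1 (shut at 1, half-way at 0, fully open at -1), set as the call begins (left out, the last holds). The fingers move at their own pace and stop on an object; "squeeze" is the grip in N (left out, the last holds). Time passes only in rows, so rows that do not move let the fingers close. It gives the time, the measured TCP pose, the force and the opening at its end, in the units of the state.
- readout.get_obs(): the state, without advancing time (a new reading comes with each control period).
- grab_frame(name): name is "scene" or "side" or "wrist"; returns the picture (400x640x3 uint8, red, green, blue); there is no depth.
- camera_model(name): a dict with "intrinsics" (3x3 intrinsics, pixels), "R" (3x3) and "t" (3): a world point X has camera coordinates R X + t. Camera axes: x right, y down, z forward; pixel columns grow to the right and rows downward; lengths in m; the calibration is good to about 2 mm. A picture is of the moment at which its call begins: read the wrist's pose just before it. camera_model takes no time and is no camera call; for the wrist camera it gives the pose at the moment of the call.
- r.hand_in(): hands the job in, once; it reports no verdict.
The state is a dict: "clock": time; "joints": joint angles; "qvel": joint speeds; "tau": joint torques, N m; "tcp_pos": TCP position; "orientation": TCP orientation; "contact_force": force on the tool from outside, world axes, zero at the start; "moment": the same for the moment, N m; "grip_width": finger opening in m.
Only numpy, scipy, OpenCV 4.12 (cv2) and the standard library are available. Lean on these libraries where they do the work, as an engineer would, in place of code of your own. Each camera call takes 0.05 s, during which the arm holds its last target.

## Working session

There is one attempt and no reset: what is moved stays moved. The work goes in short steps, Python scripts to look and compute and a tool call to move; the robot and the scene stay as the last step left them, time stands still between calls to the robot, and variables do not carry over. Pictures are saved under pics/ and viewed, and the job is handed in when it is done.

Besides the shell and the picture viewer there is one more tool, called after "Request:" as name(argument=value, ...), one argument or row to a line, values as JSON. apply_moves: Moves the arm, as the interface text tells. Its arguments: {"type":"object","properties":{"deltas":{"type":"array"},"claw":{"type":"number"},"squeeze":{"type":"number"}},"required":["deltas"]}

```bash
mkdir -p pics
python3 - <<'E'
from bench import readout, grab_frame, camera_model, r
import cv2
print(readout.get_obs())
for n in ["scene","side","wrist"]:
    m=camera_model(n); print(n,m)
    cv2.imwrite(f"pics/{n}0.png",cv2.cvtColor(grab_frame(n),cv2.COLOR_RGB2BGR))
E
```

```text
{'clock': 0.0, 'joints': array([-1.34613155,  0.47777971,  0.02232677,  1.55644369, -0.01149477,
        1.10929651, -0.08307543]), 'qvel': array([ 1.30162476e-03,  1.36183357e-03,  5.46777872e-04, -2.06391516e-05,
        1.00673388e-03,  8.27993241e-04,  2.27231924e-04]), 'tau': array([-1.00338426e-06, -5.96441317e+01,  1.60757158e+00, -2.81188685e+01,
        1.23377703e-02,  9.19958402e-03, -9.65452891e-07]), 'tcp_pos': array([0.22038953, 0.63771582, 0.40374214]), 'orientation': array([-5.20176344e-01, -3.09805786e+00,  2.81386956e-03]), 'contact_force': array([ 0.33841398, -0.45069913,  0.47151797]), 'moment': array([ 0.00962993,  0.0289704 , -0.00241318]), 'grip_width': 0.08561131505859126}
scene {'intrinsics': array([[503.13834477,   0.        , 322.57195494],
       [  0.        , 503.13834477, 196.10700532],
       [  0.        ,   0.        ,   1.        ]]), 'R': array([[ 0.76578701, -0.64285897, -0.01739556],
       [-0.48844238, -0.56382155, -0.66597995],
       [ 0.41832319,  0.51849553, -0.74576678]]), 't': array([-0.27375212,  0.41582249,  0.78325071])}
side {'intrinsics': array([[493.6796672 ,   0.        , 323.0725364 ],
       [  0.        , 493.6796672 , 193.72375124],
       [  0.        ,   0.        ,   1.        ]]), 'R': array([[-9.99637606e-01,  2.69034185e-02, -9.28963448e-04],
       [ 1.57043270e-02,  5.54795222e-01, -8.31838708e-01],
       [-2.18639204e-02, -8.31551843e-01, -5.55016667e-01]]), 't': array([ 0.52040459, -0.09468889,  1.34214179])}
wrist {'intrinsics': array([[294.45812765,   0.        , 321.18563588],
       [  0.        , 294.45812765, 204.75090381],
       [  0.        ,   0.        ,   1.        ]]), 'R': array([[ 0.32728711,  0.94492403, -0.00131202],
       [ 0.90260229, -0.31221691,  0.29636076],
       [ 0.27962877, -0.09817929, -0.95507517]]), 't': array([-0.67255181, -0.03879428,  0.37870866])}
```

View pics/scene0.png

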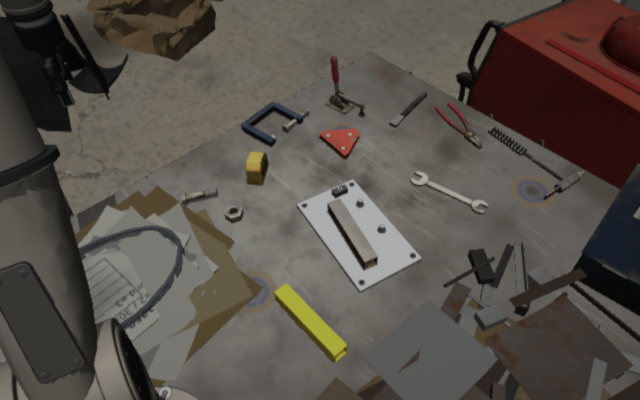

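View pics/side0.png

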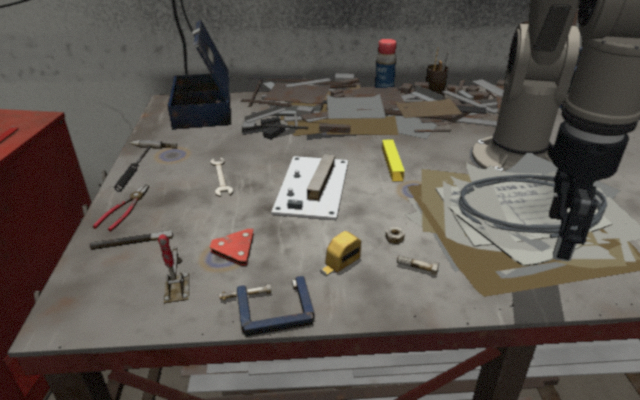

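View pics/wrist0.png

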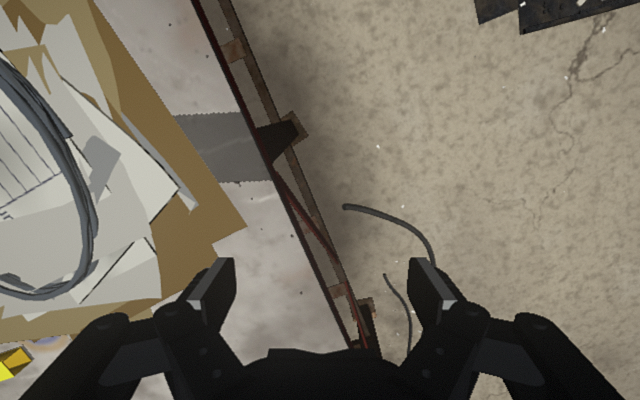

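The candidates are the rusty tube on the pale plate at scene (352,233) and the yellow bar at scene (310,322). The rusty one fits, since it's loose on the jig plate and the yellow one is the look-alike. I'll confirm with an enlarged crop.

Run:
```python
import cv2
a=cv2.imread("pics/scene0.png")[170:300,285:430]; cv2.imwrite("pics/sc.png",cv2.resize(a,None,fx=4.5,fy=4.5,interpolation=cv2.INTER_CUBIC))
a=cv2.imread("pics/side0.png")[145:225,262:362]; cv2.imwrite("pics/sd.png",cv2.resize(a,None,fx=7,fy=7,interpolation=cv2.INTER_CUBIC))
```

```text
(no output)
```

View pics/sc.png

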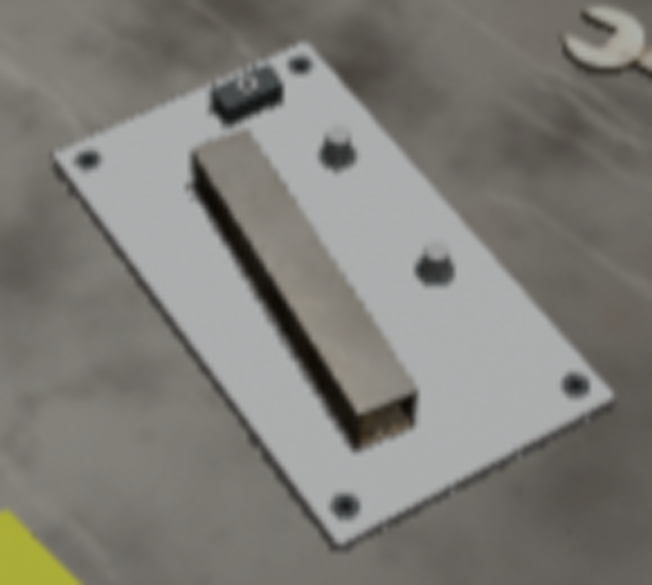

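View pics/sd.png

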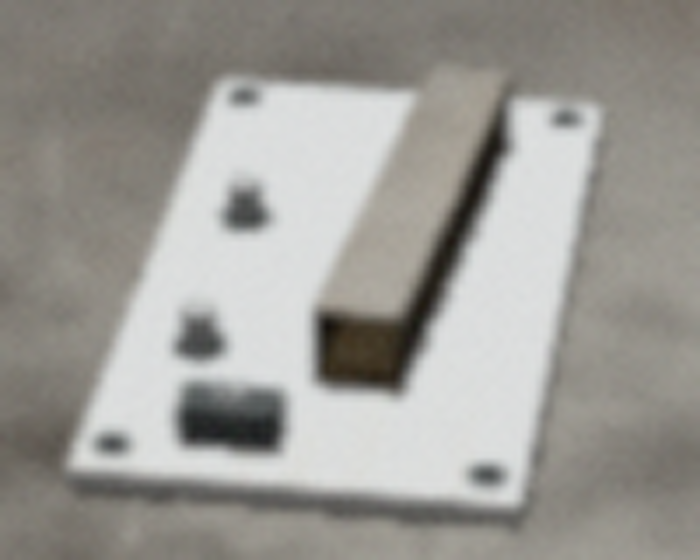

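```bash
cat > geo.py <<'E'
import numpy as np
from bench import camera_model
def ray(n,px,z,m=None):
    m=m or camera_model(n);K,R,t=m["intrinsics"],m["R"],m["t"]
    c=-R.T@t; d=R.T@np.linalg.solve(K,[px[0],px[1],1.]); return c+d*(z-c[2])/d[2]
def proj(n,X,m=None):
    m=m or camera_model(n); p=m["intrinsics"]@(m["R"]@np.asarray(X)+m["t"]); return p[:2]/p[2]
E
python3 - <<'E'
import numpy as np
from geo import *
from scipy.optimize import least_squares
S=lambda l,s,o:[((u+.5)/s-.5+o[0],(v+.5)/s-.5+o[1]) for u,v in l]
sc=lambda l:S(l,4.5,(285,170)); sd=lambda l:S(l,7,(262,145))
M={n:camera_model(n) for n in("scene","side")}
def fit(name,w,l,z,A,B):
    loc=np.array([[w,l],[-w,l],[-w,-l],[w,-l]])/2
    def f(p):
        c,s=np.cos(p[2]),np.sin(p[2]);W=loc@np.array([[c,s],[-s,c]])+p[:2]
        W=np.c_[W,np.full(4,z)]
        return np.concatenate([proj(n,W[i],M[n])-px[i] for n,px in(("scene",A),("side",B)) for i in range(4)])
    best=None
    for y0 in np.linspace(-3,3,7):
        q=least_squares(f,[.6,.0,y0])
        if best is None or q.cost<best.cost:best=q
    print(name,best.x,np.degrees(best.x[2]),"res",np.abs(best.fun).max())
    for n,P in(("scene",A),("side",B)): print([np.round(ray(n,p,z)[:2],4).tolist() for p in P])
    return best.x
# order: (+x,+y),(-x,+y),(-x,-y),(+x,-y)
J=fit("jig",.15,.26,.01,sc([(305,42),(55,155),(338,548),(612,397)]),sd([(70,470),(522,505),(600,100),(218,78)]))
T=fit("tube",.03,.17,.04,sc([(247,133),(193,155),(358,415),(415,393)]),sd([(320,312),(402,320),(507,73),(433,66)]))
c,s=np.cos(J[2]),np.sin(J[2]);R=np.array([[c,s],[-s,c]])
print("tube in jig",R@(T[:2]-J[:2]),np.degrees(T[2]-J[2]))
for n,l in(("scene",sc([(338,133),(436,248)])),("side",sd([(200,305),(245,178)]))):
    for p in l: w=ray(n,p,.026)[:2];print(n,"pin",w,R@(w-J[:2]))
for n,l in(("scene",sc([(272,70),(213,95),(281,93)])),("side",sd([(180,405),(283,408),(283,386),(184,383)]))):
    for p in l: w=ray(n,p,.026)[:2];print(n,"block",w,R@(w-J[:2]))
for n in M: print(n,M[n]["R"].T@-M[n]["t"])
E
```

```text
jig [ 0.55088701  0.12168304 -0.16705125] -9.571331682061606 res 1.5635668557037548
[[0.6465, 0.2363], [0.5012, 0.2601], [0.4557, 0.0054], [0.6021, -0.0176]]
[[0.6442, 0.2411], [0.4984, 0.2644], [0.4558, 0.0043], [0.6024, -0.017]]
tube [ 0.52852906  0.11290765 -0.25886533] -14.831890793965217 res 1.2143362330129435
[[0.5649, 0.1891], [0.5363, 0.1955], [0.4939, 0.0356], [0.5206, 0.0279]]
[[0.5624, 0.1956], [0.5354, 0.2012], [0.4932, 0.0358], [0.5204, 0.0297]]
tube in jig [-0.02058759 -0.01237081] -5.260559111903611
scene pin [0.60673762 0.16925276] [0.04716345 0.0561941 ]
scene pin [0.59258916 0.08683379] [ 0.04691619 -0.02743008]
side pin [0.60346364 0.16864757] [0.04403568 0.05505295]
side pin [0.58966331 0.08521734] [ 0.04429986 -0.02951053]
scene block [0.61040022 0.22174297] [0.04204724 0.10856262]
scene block [0.57701351 0.22825348] [0.00804276 0.1094311 ]
scene block [0.60338633 0.20716892] [0.0375543 0.0930252]
side block [0.60826679 0.22818327] [0.03887264 0.11455852]
side block [0.57474203 0.23084275] [0.00537237 0.11160664]
side block [0.57485075 0.2181815 ] [0.00758482 0.09913972]
side block [0.60737661 0.21551738] [0.04010088 0.10192093]
scene [ 0.08508921 -0.34764631  0.85628974]
side [0.55104751 1.15459276 0.66662861]
```

Request:
apply_moves(
  deltas=[
    {"xyz": [0.018, -0.0288, 0], "turn": -0.078},
    {"xyz": [0.018, -0.0288, 0], "turn": -0.078},
    {"xyz": [0.018, -0.0288, 0], "turn": -0.078},
    {"xyz": [0.018, -0.0288, 0], "turn": -0.078},
    {"xyz": [0.018, -0.0288, 0], "turn": -0.078},
    {"xyz": [0.018, -0.0288, 0], "turn": -0.078},
    {"xyz": [0.018, -0.0288, 0], "turn": -0.078},
    {"xyz": [0.018, -0.0288, 0], "turn": -0.078},
    {"xyz": [0.018, -0.0288, 0], "turn": -0.078},
  ],
)

```text
clock: 0.9
tcp_pos: [0.383, 0.3771, 0.4046]
orientation: [-1.559, -2.727, 0.0]
contact_force: [0.0, 0.7, 0.2]
grip_width: 0.0852
```

Request:
apply_moves(
  deltas=[
    {"xyz": [0.018, -0.0288, 0], "turn": -0.078},
    {"xyz": [0.018, -0.0288, 0], "turn": -0.078},
    {"xyz": [0.018, -0.0288, 0], "turn": -0.078},
    {"xyz": [0.018, -0.0288, 0], "turn": -0.078},
    {"xyz": [0.018, -0.0288, 0], "turn": -0.078},
    {"xyz": [0.018, -0.0288, 0], "turn": -0.078},
    {"xyz": [0.018, -0.0288, 0], "turn": -0.078},
    {"xyz": [0.018, -0.0288, 0], "turn": -0.078},
    {"xyz": [0.018, -0.0288, 0], "turn": -0.078},
    {"xyz": [0, 0, 0], "turn": 0},
    {"xyz": [0, 0, 0], "turn": 0},
    {"xyz": [0, 0, 0], "turn": 0},
  ],
)

```text
clock: 1.9
tcp_pos: [0.5442, 0.1201, 0.4044]
orientation: [-2.397, -2.03, 0.001]
contact_force: [-0.2, 0.9, -0.1]
grip_width: 0.0854
```

```bash
cat > look.py <<'E'
import sys,cv2,json,numpy as np
from bench import readout, grab_frame, camera_model
def look(n,tag):
    m=camera_model(n); im=cv2.cvtColor(grab_frame(n),cv2.COLOR_RGB2BGR); cv2.imwrite(f"pics/{tag}.png",im)
    json.dump({k:np.asarray(v).tolist() for k,v in m.items()},open(f"pics/{tag}.json","w")); return im,m
def load(tag): return {k:np.array(v) for k,v in json.load(open(f"pics/{tag}.json")).items()}
E
python3 - <<'E'
from look import *
im,m=look("wrist","w1"); print(m, -m["R"].T@m["t"]); o=readout.get_obs();print(o)
E
```

```text
{'intrinsics': array([[294.45812765,   0.        , 321.18563588],
       [  0.        , 294.45812765, 204.75090381],
       [  0.        ,   0.        ,   1.        ]]), 'R': array([[ 0.98629235, -0.16500261, -0.00124377],
       [-0.15723611, -0.94210118,  0.29617929],
       [-0.05004211, -0.2919238 , -0.95513155]]), 't': array([-0.51712457,  0.15896627,  0.44036236])} [0.55706791 0.19298766 0.37287828]
{'clock': 1.95, 'joints': array([-0.74337936,  0.30557425,  0.51153977,  1.86777292, -0.17529036,
        1.01310558, -0.32191437]), 'qvel': array([-0.0129558 , -0.00295489, -0.00588715,  0.00107607,  0.0010957 ,
       -0.00136833,  0.00169256]), 'tau': array([ 1.05838135e+00, -4.16814744e+01,  5.88249028e+00, -2.62963665e+01,
        7.82380393e-02, -8.56920989e-03, -3.93717337e-04]), 'tcp_pos': array([0.54398128, 0.1208162 , 0.40438329]), 'orientation': array([-2.39483867e+00, -2.03181466e+00,  5.79320560e-04]), 'contact_force': array([-0.23807134,  0.54756294, -0.79418537]), 'moment': array([ 0.0241595 ,  0.00883412, -0.00828599]), 'grip_width': 0.08529381447715757}
```

View pics/w1.png

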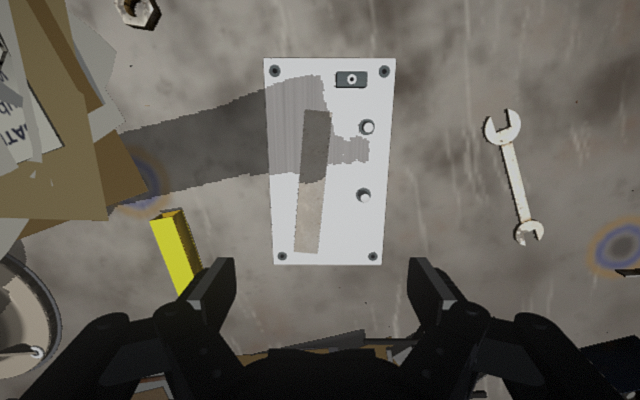

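Run:
```python
import cv2
a=cv2.imread("pics/w1.png")[50:272,225:425]; cv2.imwrite("pics/w1z.png",cv2.resize(a,None,fx=2.7,fy=2.7,interpolation=cv2.INTER_CUBIC))
a=cv2.imread("pics/w1.png")[60:140,310:400]; cv2.imwrite("pics/w1y.png",cv2.resize(a,None,fx=7,fy=7,interpolation=cv2.INTER_CUBIC))
```

```text
(no output)
```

View pics/w1z.png

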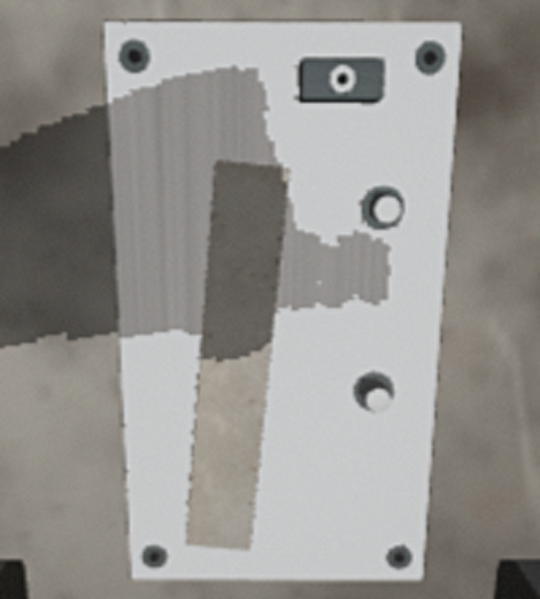

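View pics/w1y.png

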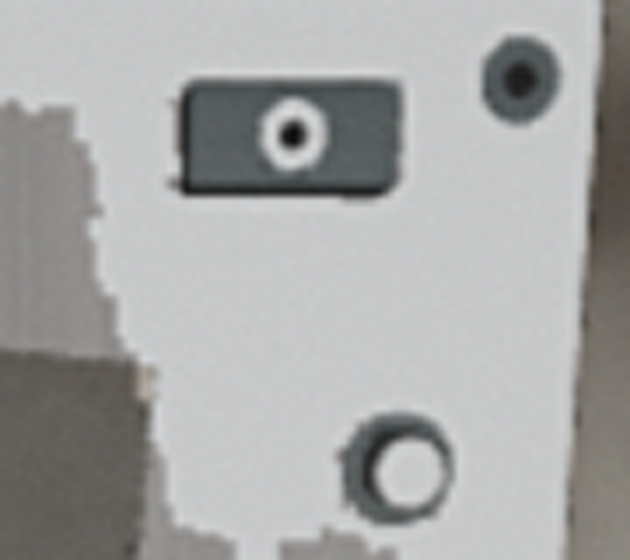

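```bash
cat > meas.py <<'E'
import numpy as np
from geo import *
from scipy.optimize import least_squares
def fit(name,w,l,z,px,m,p0=(.55,.12,-.17)):
    loc=np.array([[w,l],[-w,l],[-w,-l],[w,-l]])/2
    def f(p):
        c,s=np.cos(p[2]),np.sin(p[2]);W=loc@np.array([[c,s],[-s,c]])+p[:2]
        return np.concatenate([proj(None,[*W[i],z],m)-px[i] for i in range(4)])
    q=least_squares(f,p0); print(name,np.round(q.x,4),"deg",round(np.degrees(q.x[2]),2),"res",np.round(q.fun,2)); return q.x
E
python3 - <<'E'
from meas import *; from look import load
m=load("w1")
S=lambda l,s,o:[((u+.5)/s-.5+o[0],(v+.5)/s-.5+o[1]) for u,v in l]
a=lambda l:S(l,2.7,(225,50)); b=lambda l:S(l,7,(310,60))
J=fit("jig",.15,.26,.01,a([(462,22),(105,23),(132,580),(422,579)]),m)
T=fit("tube",.03,.17,.04,a([(287,167),(214,160),(187,546),(250,549)]),m)
c,s=np.cos(J[2]),np.sin(J[2]);R=np.array([[c,s],[-s,c]])
print("tube in jig",R@(T[:2]-J[:2]),np.degrees(T[2]-J[2]))
for nm,p in(("pin",b([(412,472)])[0]),("pin",a([(378,399)])[0]),("block",b([(293,133)])[0])):
    w=ray(None,p,.026,m)[:2]; print(nm,w,R@(w-J[:2]))
for p in b([(183,185),(400,185),(402,82),(185,82)]): print("bl",R@(ray(None,p,.026,m)[:2]-J[:2]))
for p in[(152,221),(183,208),(201,270)]: print("yellow",ray(None,p,.03,m))
E
```

```text
jig [ 0.5539  0.1224 -0.1681] deg -9.63 res [ 0.87 -0.33 -1.22 -1.02 -0.5   0.83  0.92  1.5 ]
tube [ 0.5317  0.1149 -0.2564] deg -14.69 res [ 0.36 -0.15 -0.38 -0.21 -0.32 -0.19  0.35  0.69]
tube in jig [-0.02061562 -0.01106763] -5.058285055456684
pin [0.60731621 0.16961574] [0.04475095 0.05550509]
pin [0.59294031 0.08741503] [ 0.04433049 -0.02794217]
block [0.59509489 0.22338519] [0.02370585 0.10647193]
bl [0.00672834 0.09890869]
bl [0.04070453 0.09898461]
bl [0.04030092 0.11378845]
bl [0.0067863  0.11371534]
yellow [0.3284725  0.10193572 0.03      ]
yellow [0.37157444 0.11193022 0.03      ]
yellow [0.36906281 0.02585268 0.03      ]
```

Request:
apply_moves(
  deltas=[
    {"xyz": [-0.006, 0, -0.03], "turn": -0.005},
    {"xyz": [-0.006, 0, -0.03], "turn": 0},
    {"xyz": [0, 0, -0.03], "turn": 0},
    {"xyz": [0, 0, -0.03], "turn": 0},
    {"xyz": [0, 0, -0.03], "turn": 0},
    {"xyz": [0, 0, -0.02], "turn": 0},
    {"xyz": [0, 0, -0.016], "turn": 0},
    {"xyz": [0, 0, -0.016], "turn": 0},
    {"xyz": [0, 0, -0.012], "turn": 0},
    {"xyz": [0, 0, 0], "turn": 0},
    {"xyz": [0, 0, 0], "turn": 0},
  ],
  claw=-0.4,
)

```text
clock: 2.87
tcp_pos: [0.5322, 0.1204, 0.1905]
orientation: [-2.401, -2.025, 0.001]
contact_force: [0.2, 0.3, -0.2]
grip_width: 0.0595
```

Run:
```python
from look import *
im,m=look("wrist","w2"); im2,_=look("side","s2")
a=cv2.resize(im2[120:240,240:400],None,fx=4.5,fy=4.5,interpolation=cv2.INTER_CUBIC); cv2.imwrite("pics/s2z.png",a)
o=readout.get_obs();print(o['tcp_pos'],o['orientation'],o['grip_width'])
```

```text
[0.53285742 0.12003839 0.19155474] [2.40211830e+00 2.02422985e+00 2.16209456e-03] 0.05965576090663551
```

View pics/w2.png

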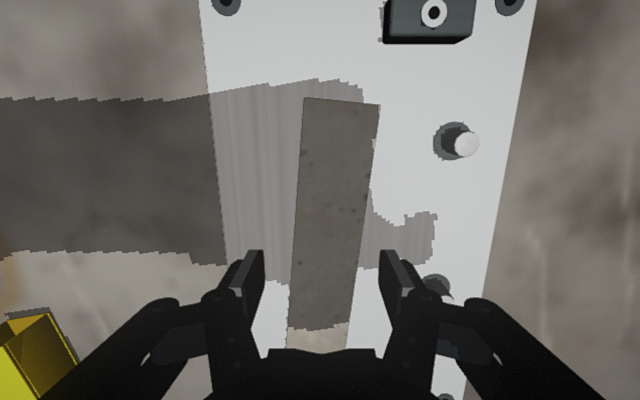

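View pics/s2z.png

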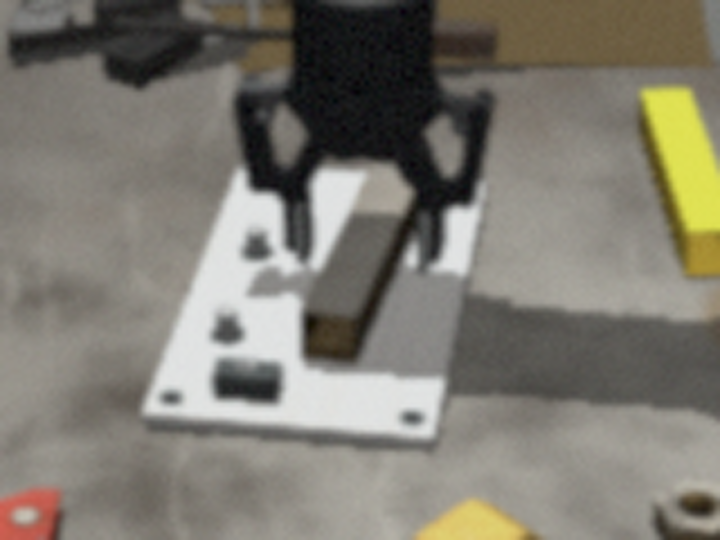

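Request:
apply_moves(
  deltas=[
    {"xyz": [0.006, -0.001, -0.0025], "turn": 0},
    {"xyz": [0.006, -0.001, -0.0025], "turn": 0},
    {"xyz": [0.005, -0.00085, 0], "turn": 0},
    {"xyz": [0.005, -0.00085, 0], "turn": 0},
    {"xyz": [0.005, -0.00085, 0], "turn": 0},
    {"xyz": [0.005, -0.00085, 0], "turn": 0},
    {"xyz": [0.005, -0.00085, 0], "turn": 0},
    {"xyz": [0.005, -0.00085, 0], "turn": 0},
    {"xyz": [0.005, -0.00085, 0], "turn": 0},
    {"xyz": [0.003, -0.0005, 0], "turn": 0},
    {"xyz": [0, 0, 0], "turn": 0},
  ],
)

```text
clock: 3.88
tcp_pos: [0.5829, 0.1108, 0.1857]
orientation: [-2.403, -2.023, 0.0]
contact_force: [-2.6, -0.1, 1.4]
grip_width: 0.0602
```

Run:
```python
from look import *
im,m=look("wrist","w3")
o=readout.get_obs();print(o['tcp_pos'],o['orientation'],o['grip_width'],o['contact_force'])
```

```text
[0.58283898 0.11087876 0.18570899] [2.40322996e+00 2.02303671e+00 1.47740159e-04] 0.05985990697274246 [-1.29523638 -0.36134901  1.43905239]
```

View pics/w3.png

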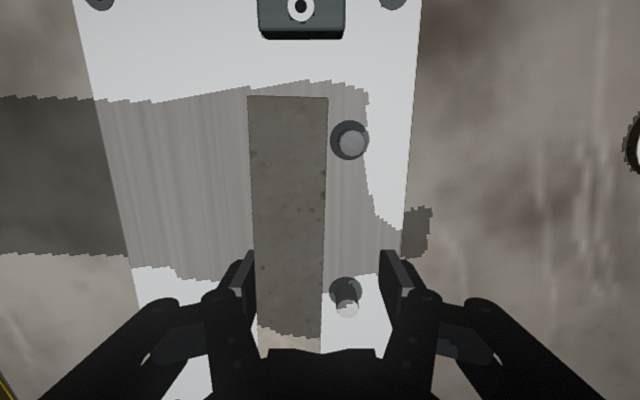

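Request:
apply_moves(
  deltas=[
    {"xyz": [0.002, -0.0003, 0], "turn": 0},
    {"xyz": [0.002, -0.0003, 0], "turn": 0},
    {"xyz": [0.002, -0.0003, 0], "turn": 0},
    {"xyz": [0.001, -0.0002, 0], "turn": 0},
    {"xyz": [0, 0, 0], "turn": 0},
  ],
)

```text
clock: 4.35
tcp_pos: [0.5892, 0.11, 0.1856]
orientation: [-2.402, -2.023, 0.002]
contact_force: [-4.9, -0.2, 3.9]
grip_width: 0.0602
```

Request:
apply_moves(
  deltas=[
    {"xyz": [0.001, -0.0002, 0], "turn": 0},
    {"xyz": [0.001, -0.0002, 0], "turn": 0},
    {"xyz": [0, 0, 0], "turn": 0},
  ],
)

```text
clock: 4.6
tcp_pos: [0.5906, 0.1095, 0.1854]
orientation: [-2.402, -2.023, 0.004]
contact_force: [-7.2, 1.1, 4.3]
grip_width: 0.0598
```

Request:
apply_moves(
  deltas=[
    {"xyz": [0.001, -0.0002, 0], "turn": 0},
    {"xyz": [0, 0, 0], "turn": 0},
  ],
)

```text
clock: 4.77
tcp_pos: [0.5909, 0.1095, 0.1853]
orientation: [-2.4, -2.022, 0.006]
contact_force: [-9.5, 0.5, 8.3]
grip_width: 0.0596
```

Run:
```python
from look import *
im,m=look("wrist","w4")
cv2.imwrite("pics/w4z.png",cv2.resize(im[0:350,200:420],None,fx=1.7,fy=1.7,interpolation=cv2.INTER_CUBIC))
o=readout.get_obs();print(o['tcp_pos'],o['orientation'],o['grip_width'],o['contact_force'])
```

```text
[0.59088439 0.10944555 0.18538227] [-2.40024691 -2.02186437  0.00584679] 0.05997526724336232 [-9.47549298  0.36294501  7.23715291]
```

View pics/w4z.png

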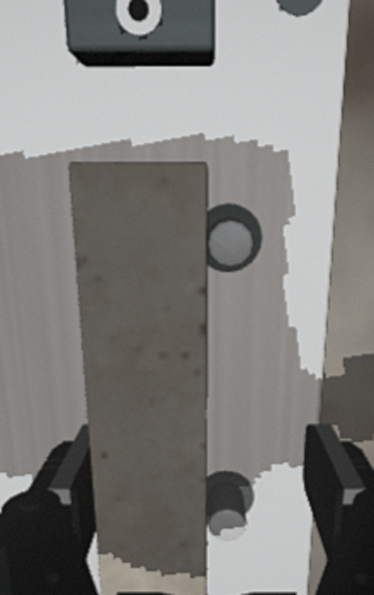

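Request:
apply_moves(
  deltas=[
    {"xyz": [-0.004, 0.0007, 0], "turn": 0},
    {"xyz": [-0.004, 0.0007, 0.005], "turn": 0},
    {"xyz": [0, 0, 0.025], "turn": 0},
    {"xyz": [0, 0, 0.03], "turn": 0},
    {"xyz": [-0.0073, -0.0275, 0], "turn": 0},
    {"xyz": [-0.0073, -0.0275, 0], "turn": 0},
    {"xyz": [-0.0073, -0.0275, 0], "turn": 0},
    {"xyz": [-0.0073, -0.0275, 0], "turn": 0},
    {"xyz": [0, 0, 0], "turn": 0},
    {"xyz": [0, 0, 0], "turn": 0},
  ],
  claw=0.6,
)

```text
clock: 5.65
tcp_pos: [0.5552, -0.0017, 0.2457]
orientation: [2.406, 2.017, 0.0]
contact_force: [0.2, 0.1, -4.0]
grip_width: 0.0293
```

Run:
```python
from look import *
im,m=look("wrist","w5")
o=readout.get_obs();print(o['tcp_pos'],o['orientation'],o['grip_width'],o['contact_force'])
```

```text
[5.55665296e-01 1.80792747e-04 2.45702727e-01] [2.40385894e+00 2.02082483e+00 1.57258291e-03] 0.029195004987489635 [-0.03222878  2.03088577 -3.97171743]
```

View pics/w5.png

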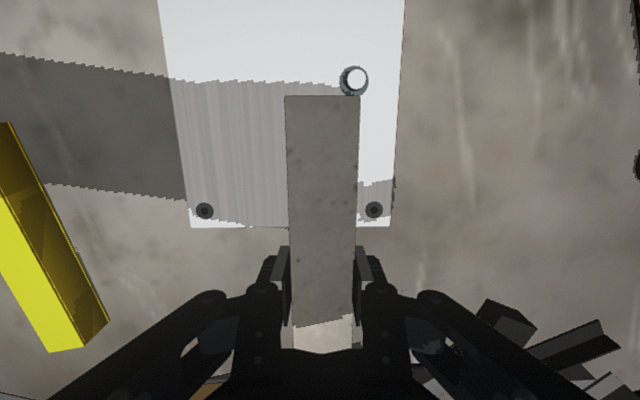

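My mistake: the claw target applies from the start of the call, so the jaws closed on the tube and carried it along. I'll check how it's held, set it back on the plate, then continue.

Run:
```python
from look import *
im,m=look("side","s5");look("scene","c5")
a=cv2.resize(im[90:210,240:400],None,fx=4.5,fy=4.5,interpolation=cv2.INTER_CUBIC); cv2.imwrite("pics/s5z.png",a)
o=readout.get_obs();print(o['tcp_pos'],o['grip_width'],o['contact_force'],o['moment'])
```

```text
[0.55587891 0.0019361  0.24561068] 0.029185551041844903 [-0.70026602  0.63260318 -4.71824563] [0.04836249 0.03411918 0.02396822]
```

View pics/s5z.png

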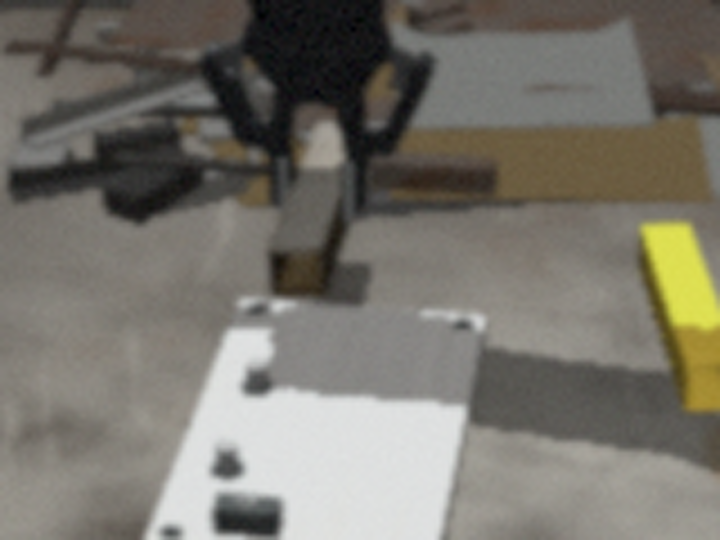

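View pics/c5.png

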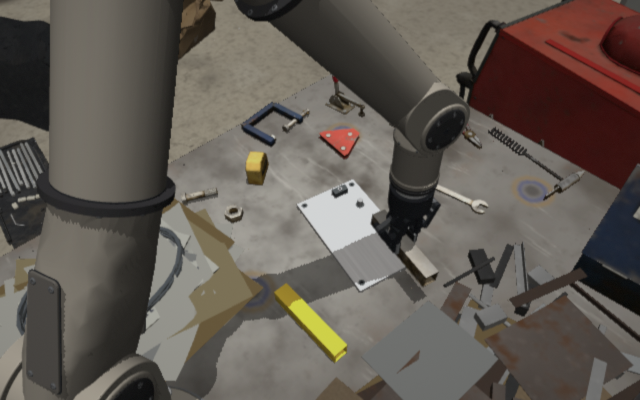

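Request:
apply_moves(
  deltas=[
    {"xyz": [0.0018, 0.0146, 0], "turn": 0},
    {"xyz": [0.0018, 0.0146, 0], "turn": 0},
    {"xyz": [0.0018, 0.0146, 0], "turn": 0},
    {"xyz": [0.0018, 0.0146, 0], "turn": 0},
    {"xyz": [0.0018, 0.0146, 0], "turn": 0},
    {"xyz": [0.0018, 0.0146, 0], "turn": 0},
    {"xyz": [0.0018, 0.0146, 0], "turn": 0},
    {"xyz": [0.0018, 0.0146, 0], "turn": 0},
    {"xyz": [0, 0, 0], "turn": 0},
    {"xyz": [0, 0, 0], "turn": 0},
  ],
)

```text
clock: 6.63
tcp_pos: [0.5698, 0.1192, 0.2456]
orientation: [-2.401, -2.027, -0.0]
contact_force: [0.5, -0.6, -3.4]
grip_width: 0.0296
```

Run:
```python
from look import *
im,m=look("wrist","w6");
im,m=look("side","s6");
a=cv2.resize(im[90:230,240:400],None,fx=4,fy=4,interpolation=cv2.INTER_CUBIC); cv2.imwrite("pics/s6z.png",a)
o=readout.get_obs();print(o['tcp_pos'],o['orientation'],o['grip_width'],o['contact_force'],o['moment'])
```

```text
[0.56965435 0.11700755 0.24564544] [ 2.40329679e+00  2.02251684e+00 -9.81122222e-04] 0.029453297493426893 [-0.20283252  1.00549401 -3.34565535] [-0.02088591  0.00788276 -0.0291385 ]
```

View pics/w6.png

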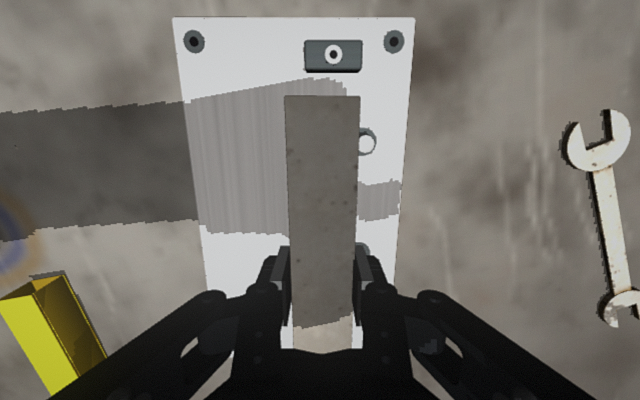

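View pics/s6z.png

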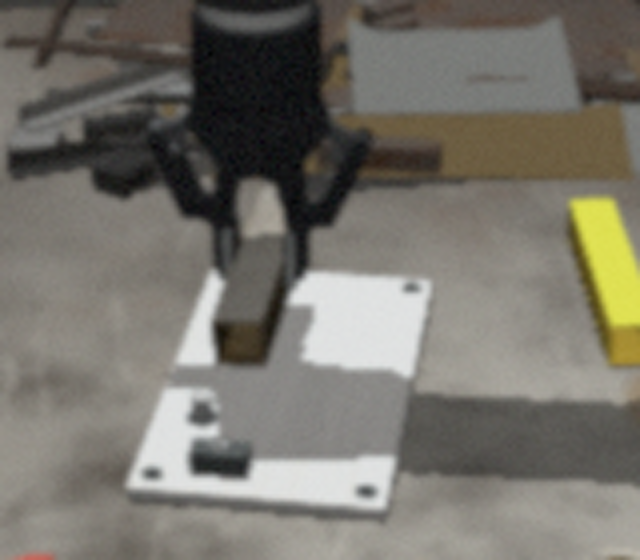

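Request:
apply_moves(
  deltas=[
    {"xyz": [0, 0, -0.014], "turn": 0},
    {"xyz": [0, 0, -0.014], "turn": 0},
    {"xyz": [0, 0, -0.008], "turn": 0},
    {"xyz": [0, 0, -0.004], "turn": 0},
    {"xyz": [0, 0, 0], "turn": 0},
  ],
)

```text
clock: 7.15
tcp_pos: [0.5694, 0.1169, 0.2049]
orientation: [-2.404, -2.022, 0.003]
contact_force: [-0.2, 0.0, -2.6]
grip_width: 0.0294
```

Request:
apply_moves(
  deltas=[
    {"xyz": [0, 0, -0.002], "turn": 0},
    {"xyz": [0, 0, -0.002], "turn": 0},
    {"xyz": [0, 0, 0], "turn": 0},
  ],
)

```text
clock: 7.4
tcp_pos: [0.5699, 0.1176, 0.2019]
orientation: [2.403, 2.023, 0.001]
contact_force: [-0.8, -0.2, -3.5]
grip_width: 0.0293
```

Request:
apply_moves(
  deltas=[
    {"xyz": [0, 0, -0.002], "turn": 0},
    {"xyz": [0, 0, 0], "turn": 0},
  ],
)

```text
clock: 7.57
tcp_pos: [0.5697, 0.1177, 0.1997]
orientation: [2.403, 2.024, 0.0]
contact_force: [1.0, -0.4, -4.1]
grip_width: 0.0292
```

Request:
apply_moves(
  deltas=[
    {"xyz": [0, 0, -0.002], "turn": 0},
    {"xyz": [0, 0, 0], "turn": 0},
  ],
)

```text
clock: 7.73
tcp_pos: [0.5696, 0.1177, 0.1975]
orientation: [-2.403, -2.024, 0.0]
contact_force: [0.9, 0.7, -3.0]
grip_width: 0.0295
```

Request:
apply_moves(
  deltas=[
    {"xyz": [0, 0, -0.002], "turn": 0},
    {"xyz": [0, 0, 0], "turn": 0},
  ],
)

```text
clock: 7.9
tcp_pos: [0.5696, 0.1177, 0.1954]
orientation: [-2.403, -2.024, 0.0]
contact_force: [-1.2, 0.1, -3.6]
grip_width: 0.0294
```

Request:
apply_moves(
  deltas=[
    {"xyz": [0, 0, -0.001], "turn": 0},
    {"xyz": [0, 0, 0], "turn": 0},
  ],
)

```text
clock: 8.07
tcp_pos: [0.5697, 0.1176, 0.1945]
orientation: [-2.403, -2.024, 0.0]
contact_force: [-0.4, -0.1, -4.5]
grip_width: 0.0295
```

Request:
apply_moves(
  deltas=[
    {"xyz": [0, 0, -0.0015], "turn": 0},
    {"xyz": [0, 0, 0], "turn": 0},
  ],
)

```text
clock: 8.23
tcp_pos: [0.5698, 0.1176, 0.1937]
orientation: [-2.403, -2.023, -0.0]
contact_force: [-2.4, 0.1, 2.4]
grip_width: 0.0295
```

Request:
apply_moves(
  deltas=[
    {"xyz": [0, 0, -0.0015], "turn": 0},
    {"xyz": [0, 0, 0], "turn": 0},
  ],
)

```text
clock: 8.4
tcp_pos: [0.5696, 0.1177, 0.1928]
orientation: [-2.402, -2.023, -0.0]
contact_force: [-5.1, -0.0, 9.6]
grip_width: 0.0292
```

Request:
apply_moves(
  deltas=[
    {"xyz": [0, 0, -0.0015], "turn": 0},
    {"xyz": [0, 0, 0], "turn": 0},
  ],
)

```text
clock: 8.57
tcp_pos: [0.5693, 0.1177, 0.1917]
orientation: [-2.401, -2.022, 0.001]
contact_force: [-7.0, 0.4, 17.1]
grip_width: 0.0291
```

Request:
apply_moves(
  deltas=[
    {"xyz": [0, 0, 0.002], "turn": 0},
    {"xyz": [0, 0, 0.0005], "turn": 0},
    {"xyz": [0.0006, 0.0032, 0], "turn": 0},
    {"xyz": [0.0006, 0.0032, 0], "turn": 0},
    {"xyz": [0.0006, 0.0032, 0], "turn": 0},
    {"xyz": [0.0006, 0.0032, 0], "turn": 0},
    {"xyz": [0.0004, 0.0022, 0], "turn": 0},
    {"xyz": [0, 0, 0], "turn": 0},
  ],
)

```text
clock: 9.23
tcp_pos: [0.5726, 0.1336, 0.1925]
orientation: [-2.402, -2.025, -0.0]
contact_force: [-0.4, 1.2, -2.8]
grip_width: 0.0284
```

Request:
apply_moves(
  deltas=[
    {"xyz": [0.0002, 0.001, 0], "turn": 0},
    {"xyz": [0.0002, 0.001, 0], "turn": 0},
    {"xyz": [0, 0, 0], "turn": 0},
  ],
)

```text
clock: 9.48
tcp_pos: [0.5729, 0.1347, 0.1927]
orientation: [2.403, 2.024, 0.0]
contact_force: [-0.2, 0.0, -3.3]
grip_width: 0.0288
```

Request:
apply_moves(
  deltas=[
    {"xyz": [0.0002, 0.001, 0], "turn": 0},
    {"xyz": [0.0002, 0.001, 0], "turn": 0},
    {"xyz": [0, 0, 0], "turn": 0},
  ],
)

```text
clock: 9.73
tcp_pos: [0.5733, 0.1367, 0.1927]
orientation: [2.403, 2.024, 0.0]
contact_force: [0.1, 0.1, -4.3]
grip_width: 0.0289
```

Request:
apply_moves(
  deltas=[
    {"xyz": [0.0002, 0.001, 0], "turn": 0},
    {"xyz": [0.0002, 0.001, 0], "turn": 0},
    {"xyz": [0, 0, 0], "turn": 0},
  ],
)

```text
clock: 9.98
tcp_pos: [0.5735, 0.1371, 0.1927]
orientation: [2.404, 2.022, -0.003]
contact_force: [-2.0, -4.6, -1.2]
grip_width: 0.0288
```

Request:
apply_moves(
  deltas=[
    {"xyz": [0.0002, 0.001, 0], "turn": 0},
    {"xyz": [0.0002, 0.001, 0], "turn": 0},
    {"xyz": [0, 0, 0], "turn": 0},
  ],
)

```text
clock: 10.23
tcp_pos: [0.5736, 0.1375, 0.1927]
orientation: [2.404, 2.019, -0.006]
contact_force: [-3.3, -9.6, 1.5]
grip_width: 0.0289
```

Run:
```python
from look import *
im,m=look("wrist","w7")
cv2.imwrite("pics/w7z.png",cv2.resize(im[0:350,200:420],None,fx=1.7,fy=1.7,interpolation=cv2.INTER_CUBIC))
o=readout.get_obs();print(o['tcp_pos'],o['orientation'],o['grip_width'],o['contact_force'])
```

```text
[0.57362861 0.1374883  0.19265432] [ 2.40446267  2.01939909 -0.00604114] 0.028978607337313785 [-2.02148648 -9.09980242  0.39611859]
```

View pics/w7z.png

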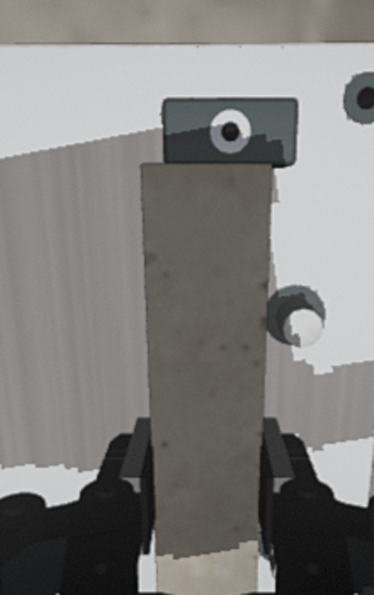

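Request:
apply_moves(
  deltas=[
    {"xyz": [0, 0, 0], "turn": 0},
    {"xyz": [0, 0, 0], "turn": 0},
    {"xyz": [0, 0, 0], "turn": 0},
    {"xyz": [0, 0, 0], "turn": 0},
    {"xyz": [0, -0.002, -0.002], "turn": 0},
    {"xyz": [0, -0.002, -0.002], "turn": 0},
    {"xyz": [0, 0, 0], "turn": 0},
  ],
  claw=-0.4,
)

```text
clock: 10.87
tcp_pos: [0.574, 0.1361, 0.1883]
orientation: [2.403, 2.023, -0.001]
contact_force: [-0.5, -0.5, -1.2]
grip_width: 0.0597
```

Request:
apply_moves(
  deltas=[
    {"xyz": [0.004, -0.0007, 0], "turn": 0},
    {"xyz": [0.004, -0.0007, 0], "turn": 0},
    {"xyz": [0.003, -0.0005, 0], "turn": 0},
    {"xyz": [0.002, -0.0003, 0], "turn": 0},
    {"xyz": [0.002, -0.0003, 0], "turn": 0},
    {"xyz": [0.002, -0.0003, 0], "turn": 0},
    {"xyz": [0, 0, 0], "turn": 0},
  ],
)

```text
clock: 11.45
tcp_pos: [0.5903, 0.134, 0.1884]
orientation: [-2.401, -2.022, 0.004]
contact_force: [-5.6, 0.5, 2.3]
grip_width: 0.0596
```

Request:
apply_moves(
  deltas=[
    {"xyz": [0.001, -0.0002, 0], "turn": 0},
    {"xyz": [0.001, -0.0002, 0], "turn": 0},
    {"xyz": [0, 0, 0], "turn": 0},
  ],
)

```text
clock: 11.7
tcp_pos: [0.5925, 0.1336, 0.1885]
orientation: [-2.402, -2.023, 0.002]
contact_force: [-3.4, -0.1, 2.5]
grip_width: 0.0595
```

Request:
apply_moves(
  deltas=[
    {"xyz": [0.001, -0.0002, 0], "turn": 0},
    {"xyz": [0.001, -0.0002, 0], "turn": 0},
    {"xyz": [0, 0, 0], "turn": 0},
  ],
)

```text
clock: 11.95
tcp_pos: [0.5946, 0.1332, 0.1884]
orientation: [-2.402, -2.023, 0.002]
contact_force: [-6.6, 1.0, 2.7]
grip_width: 0.0598
```

Run:
```python
from look import *
im,m=look("wrist","w8")
cv2.imwrite("pics/w8z.png",cv2.resize(im[0:350,200:420],None,fx=1.7,fy=1.7,interpolation=cv2.INTER_CUBIC))
o=readout.get_obs();print(o['tcp_pos'],o['orientation'],o['grip_width'],o['contact_force'])
```

```text
[0.59462346 0.13322106 0.18844233] [-2.40184421e+00 -2.02311335e+00  1.96511595e-03] 0.0595396542486171 [-4.7821547   1.11199049  2.8229683 ]
```

View pics/w8z.png

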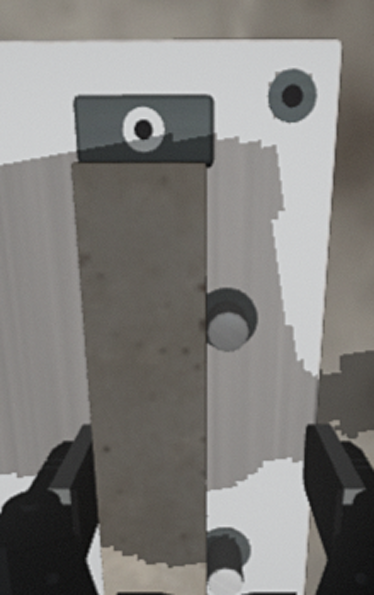

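Request:
apply_moves(
  deltas=[
    {"xyz": [0.001, -0.0002, 0], "turn": 0},
    {"xyz": [0.001, -0.0002, 0], "turn": 0},
    {"xyz": [0, 0, 0], "turn": 0},
  ],
)

```text
clock: 12.25
tcp_pos: [0.5954, 0.1331, 0.1883]
orientation: [-2.399, -2.022, 0.007]
contact_force: [-10.5, 1.4, 7.9]
grip_width: 0.0598
```

Request:
apply_moves(
  deltas=[
    {"xyz": [0.001, -0.0002, 0], "turn": 0},
    {"xyz": [0, 0, 0], "turn": 0},
  ],
)

```text
clock: 12.42
tcp_pos: [0.5957, 0.1331, 0.1882]
orientation: [-2.398, -2.021, 0.009]
contact_force: [-13.3, 2.5, 11.5]
grip_width: 0.0597
```

Request:
apply_moves(
  deltas=[
    {"xyz": [-0.004, 0.0007, 0], "turn": 0},
    {"xyz": [-0.004, 0.0007, 0], "turn": 0},
    {"xyz": [-0.004, 0.0007, 0], "turn": 0},
    {"xyz": [-0.004, 0.0007, 0], "turn": 0},
    {"xyz": [0, 0, 0.02], "turn": 0},
    {"xyz": [0, 0, 0.025], "turn": 0},
    {"xyz": [0, 0, 0.03], "turn": 0},
    {"xyz": [0, 0, 0], "turn": 0},
    {"xyz": [0, 0, 0], "turn": 0},
  ],
)

```text
clock: 13.17
tcp_pos: [0.583, 0.1353, 0.2655]
orientation: [2.402, 2.022, 0.007]
contact_force: [-1.2, -1.0, -1.0]
grip_width: 0.0596
```

Run:
```python
from look import *
im,m=look("wrist","w9")
cv2.imwrite("pics/w9z.png",cv2.resize(im[0:350,200:420],None,fx=1.7,fy=1.7,interpolation=cv2.INTER_CUBIC))
o=readout.get_obs();print(o['tcp_pos'],o['orientation'],o['grip_width'],o['contact_force'])
```

```text
[0.58225205 0.13527204 0.26414489] [2.40260005 2.02316401 0.00263021] 0.059490357106115416 [-0.38914226  0.58096991 -0.19062022]
```

View pics/w9z.png

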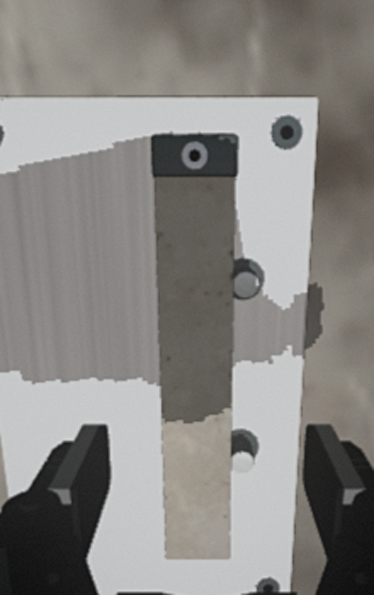

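Request:
apply_moves(
  deltas=[
    {"xyz": [-0.0028, -0.014, 0], "turn": 0},
    {"xyz": [-0.0028, -0.014, 0], "turn": 0},
    {"xyz": [-0.0028, -0.014, 0], "turn": 0},
    {"xyz": [-0.0028, -0.014, 0], "turn": 0},
    {"xyz": [-0.0028, -0.014, 0], "turn": 0},
    {"xyz": [-0.0028, -0.014, 0], "turn": 0},
    {"xyz": [-0.0028, -0.014, 0], "turn": 0},
    {"xyz": [-0.0028, -0.014, 0], "turn": 0},
    {"xyz": [0, 0, 0], "turn": 0},
    {"xyz": [0, 0, 0], "turn": 0},
  ],
  claw=0.6,
)

```text
clock: 14.05
tcp_pos: [0.5597, 0.0222, 0.2638]
orientation: [2.405, 2.021, 0.0]
contact_force: [0.5, 0.3, -0.3]
grip_width: 0.0172
```

Request:
apply_moves(
  deltas=[
    {"xyz": [0, 0, -0.025], "turn": 0},
    {"xyz": [0, 0, -0.02], "turn": 0},
    {"xyz": [0, 0, -0.015], "turn": 0},
    {"xyz": [0, 0, 0], "turn": 0},
  ],
)

```text
clock: 14.38
tcp_pos: [0.5587, 0.0247, 0.201]
orientation: [-2.399, -2.024, 0.006]
contact_force: [-0.3, 0.3, 0.2]
grip_width: 0.017
```

Run:
```python
from look import *
im,m=look("wrist","w10"); im,m=look("side","s10");
a=cv2.resize(im[90:230,240:400],None,fx=4,fy=4,interpolation=cv2.INTER_CUBIC); cv2.imwrite("pics/s10z.png",a)
o=readout.get_obs();print(o['tcp_pos'],o['orientation'],o['grip_width'],o['contact_force'])
```

```text
[0.5598687  0.02409991 0.20357095] [-2.40126649e+00 -2.02467132e+00  6.95667210e-04] 0.017019091380975238 [ 1.01407668  0.65360821 -0.22151034]
```

View pics/w10.png

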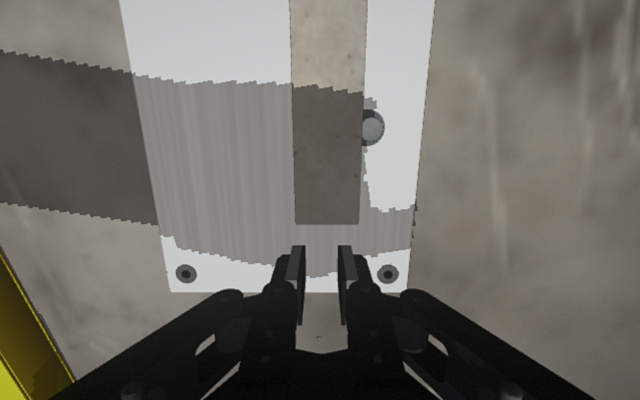

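View pics/s10z.png

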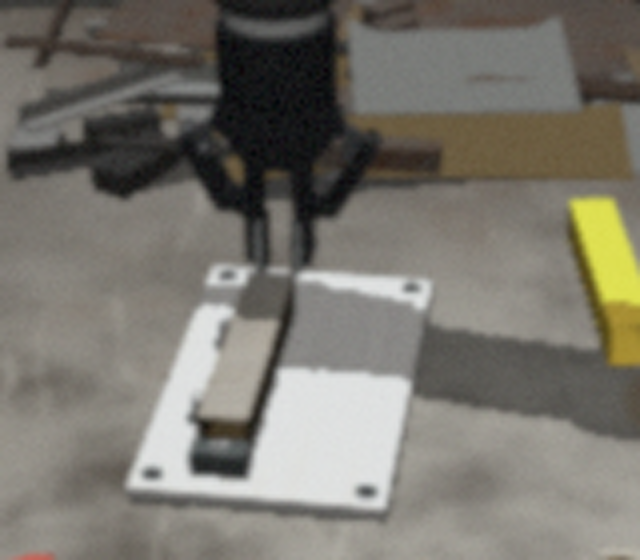

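Request:
apply_moves(
  deltas=[
    {"xyz": [0, 0, -0.007], "turn": 0},
    {"xyz": [0, 0, -0.005], "turn": 0},
    {"xyz": [0.0006, 0.0035, 0], "turn": 0},
    {"xyz": [0.0006, 0.0035, 0], "turn": 0},
    {"xyz": [0.0003, 0.002, 0], "turn": 0},
    {"xyz": [0, 0, 0], "turn": 0},
  ],
  claw=0.5,
)

```text
clock: 14.98
tcp_pos: [0.5615, 0.0332, 0.192]
orientation: [2.402, 2.025, 0.001]
contact_force: [-0.4, -0.3, -0.1]
grip_width: 0.0211
```

Request:
apply_moves(
  deltas=[
    {"xyz": [0.0002, 0.001, 0], "turn": 0},
    {"xyz": [0.0002, 0.001, 0], "turn": 0},
    {"xyz": [0, 0, 0], "turn": 0},
  ],
)

```text
clock: 15.23
tcp_pos: [0.5617, 0.0344, 0.1918]
orientation: [2.403, 2.024, 0.0]
contact_force: [-0.0, -1.1, -0.5]
grip_width: 0.0212
```

Request:
apply_moves(
  deltas=[
    {"xyz": [0.0002, 0.001, 0], "turn": 0},
    {"xyz": [0.0002, 0.001, 0], "turn": 0},
    {"xyz": [0, 0, 0], "turn": 0},
  ],
)

```text
clock: 15.48
tcp_pos: [0.5621, 0.0365, 0.1917]
orientation: [-2.403, -2.024, -0.0]
contact_force: [0.0, 0.2, 0.6]
grip_width: 0.0213
```

Request:
apply_moves(
  deltas=[
    {"xyz": [0.0002, 0.001, 0], "turn": 0},
    {"xyz": [0.0002, 0.001, 0], "turn": 0},
    {"xyz": [0, 0, 0], "turn": 0},
  ],
)

```text
clock: 15.73
tcp_pos: [0.5624, 0.0385, 0.1917]
orientation: [-2.403, -2.024, -0.0]
contact_force: [-0.5, 0.1, 0.4]
grip_width: 0.0213
```

Request:
apply_moves(
  deltas=[
    {"xyz": [0.0002, 0.001, 0], "turn": 0},
    {"xyz": [0.0002, 0.001, 0], "turn": 0},
    {"xyz": [0, 0, 0], "turn": 0},
  ],
)

```text
clock: 15.98
tcp_pos: [0.5626, 0.039, 0.1917]
orientation: [2.403, 2.022, -0.002]
contact_force: [-0.4, -5.2, 1.5]
grip_width: 0.0215
```

Request:
apply_moves(
  deltas=[
    {"xyz": [0.0002, 0.001, 0], "turn": 0},
    {"xyz": [0.0002, 0.001, 0], "turn": 0},
    {"xyz": [0, 0, 0], "turn": 0},
  ],
)

```text
clock: 16.23
tcp_pos: [0.5627, 0.0394, 0.1917]
orientation: [2.404, 2.019, -0.005]
contact_force: [-1.9, -9.3, 4.0]
grip_width: 0.0215
```

Request:
apply_moves(
  deltas=[
    {"xyz": [-0.0008, -0.005, 0], "turn": 0},
    {"xyz": [-0.0012, -0.007, 0], "turn": 0},
    {"xyz": [0, 0, 0.025], "turn": 0},
    {"xyz": [0, 0, 0.025], "turn": 0},
    {"xyz": [0, 0, 0.025], "turn": 0},
    {"xyz": [0, 0, 0], "turn": 0},
  ],
)

```text
clock: 16.73
tcp_pos: [0.563, 0.0301, 0.271]
orientation: [2.401, 2.021, 0.011]
contact_force: [0.3, -0.1, 0.4]
grip_width: 0.0215
```

Run:
```python
from look import *
im,m=look("wrist","w11")
cv2.imwrite("pics/w11z.png",cv2.resize(im[0:350,200:420],None,fx=1.7,fy=1.7,interpolation=cv2.INTER_CUBIC))
o=readout.get_obs();print(o['tcp_pos'],o['orientation'],o['grip_width'],o['contact_force'])
p=o['tcp_pos'];d=p[:2]-[.5533,.1222];print(.9857*d[0]-.1685*d[1],.1685*d[0]+.9857*d[1])
```

```text
[0.56233712 0.03040227 0.26908374] [2.40122381 2.022701   0.00798663] 0.021158170611130078 [ 0.11320481  0.98143819 -0.51870464]
0.024375803270256666 -0.08896227207913177
```

View pics/w11z.png

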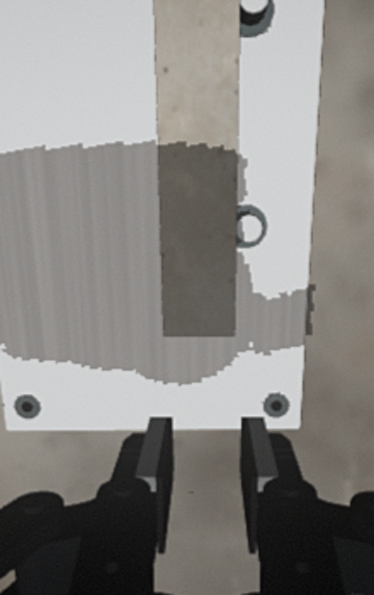

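Request:
apply_moves(
  deltas=[
    {"xyz": [0.0023, 0.0145, 0], "turn": 0},
    {"xyz": [0.0023, 0.0145, 0], "turn": 0},
    {"xyz": [0.0023, 0.0145, 0], "turn": 0},
    {"xyz": [0.0023, 0.0145, 0], "turn": 0},
    {"xyz": [0.0023, 0.0145, 0], "turn": 0},
    {"xyz": [0.0023, 0.0145, 0], "turn": 0},
    {"xyz": [0.0023, 0.0145, 0], "turn": 0},
    {"xyz": [0, 0, 0], "turn": 0},
    {"xyz": [0, 0, 0], "turn": 0},
    {"xyz": [0, 0, 0], "turn": 0},
  ],
  claw=-0.4,
)

```text
clock: 17.62
tcp_pos: [0.5772, 0.131, 0.2666]
orientation: [2.403, 2.023, -0.001]
contact_force: [0.7, 0.1, 0.2]
grip_width: 0.0596
```

Run:
```python
from look import *
im,m=look("wrist","w12")
cv2.imwrite("pics/w12z.png",cv2.resize(im[50:350,220:400],None,fx=2,fy=2,interpolation=cv2.INTER_CUBIC))
o=readout.get_obs();print(o['tcp_pos'],o['orientation'],o['grip_width'],o['contact_force'])
p=o['tcp_pos'];d=p[:2]-[.5533,.1222];print(.9857*d[0]-.1685*d[1],.1685*d[0]+.9857*d[1])
```

```text
[0.57723677 0.1305797  0.26670963] [ 2.40411717e+00  2.02154698e+00 -9.94663105e-04] 0.05974789791725081 [-0.39818144 -0.59069587 -0.13622944]
0.022182492124428403 0.012293212577924994
```

View pics/w12z.png

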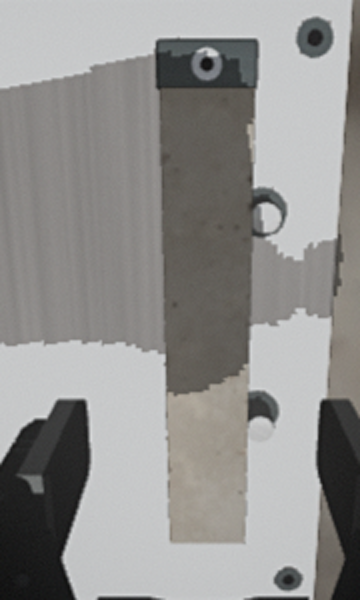

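Run:
```python
from meas import *; from look import load
m=load("w12")
a=lambda l:[((u+.5)/2-.5+220,(v+.5)/2-.5+50) for u,v in l]
T=fit("tube",.03,.17,.04,a([(254,88),(160,88),(170,544),(245,544)]),m)
for p in a([(268,216),(262,430)]): print("pin",ray(None,p,.026,m))
P=[ray(None,p,.026,m)[:2] for p in a([(268,216),(262,430)])]
d=P[0]-P[1]; print(np.degrees(np.arctan2(-d[0],d[1])),np.linalg.norm(d))
yaw=T[2]; ex=np.array([np.cos(yaw),np.sin(yaw)])
print([ex@(p-T[:2])-.021 for p in P])
```

```text
tube [ 0.5795  0.1313 -0.1691] deg -9.69 res [ 0.67 -0.45 -0.66 -0.29 -0.2   0.68  0.17  0.59]
pin [0.60806505 0.1701338  0.026     ]
pin [0.59393656 0.08656852 0.026     ]
-9.596322661278341 0.08475122015505555
[np.float64(0.0006435066173248669), np.float64(0.0007781860333599643)]
```

Request:
apply_moves(
  deltas=[
    {"xyz": [0.0012, 0.0004, -0.02], "turn": 0.002},
    {"xyz": [0.0011, 0.0003, -0.02], "turn": 0},
    {"xyz": [0, 0, -0.016], "turn": 0},
    {"xyz": [0, 0, -0.012], "turn": 0},
    {"xyz": [0, 0, -0.008], "turn": 0},
    {"xyz": [0, 0, -0.004], "turn": 0},
    {"xyz": [0, 0, 0], "turn": 0},
    {"xyz": [0, 0, 0], "turn": 0},
    {"xyz": [0, 0, 0], "turn": 0},
  ],
)

```text
clock: 18.42
tcp_pos: [0.5801, 0.1323, 0.1875]
orientation: [2.401, 2.025, 0.002]
contact_force: [0.4, 0.7, 0.1]
grip_width: 0.0599
```

Run:
```python
from look import *
im,m=look("wrist","w13")
o=readout.get_obs();print(o['tcp_pos'],o['orientation'],o['grip_width'],o['contact_force'])
p=o['tcp_pos'];d=p[:2]-[.5533,.1222];print(.9857*d[0]-.1685*d[1],.1685*d[0]+.9857*d[1])
```

```text
[0.58004919 0.13246647 0.1875846 ] [2.40071661e+00 2.02550843e+00 2.34442379e-03] 0.05987468049529735 [ 0.01072424 -0.61325958  0.60894359]
0.024636774286680777 0.014626898956809587
```

View pics/w13.png

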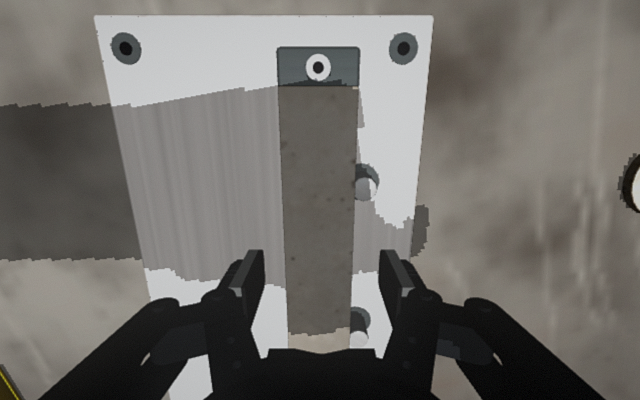

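Request:
apply_moves(
  deltas=[
    {"xyz": [0, 0, 0], "turn": 0},
    {"xyz": [0, 0, 0], "turn": 0},
    {"xyz": [0, 0, 0], "turn": 0},
    {"xyz": [0, 0, 0], "turn": 0},
    {"xyz": [0, 0, 0], "turn": 0},
    {"xyz": [0, 0, 0], "turn": 0},
  ],
  claw=1,
  squeeze=20,
)

```text
clock: 18.97
tcp_pos: [0.5792, 0.1326, 0.1872]
orientation: [-2.4, -2.026, 0.001]
contact_force: [-3.8, 0.1, 5.0]
grip_width: 0.0296
```

Request:
apply_moves(
  deltas=[
    {"xyz": [0, 0, 0], "turn": 0},
    {"xyz": [0, 0, 0], "turn": 0},
    {"xyz": [0, 0, 0], "turn": 0},
    {"xyz": [0, 0, 0], "turn": 0},
  ],
  squeeze=70,
)

```text
clock: 19.3
tcp_pos: [0.5793, 0.1326, 0.1874]
orientation: [-2.4, -2.025, 0.0]
contact_force: [-3.5, 0.1, 6.1]
grip_width: 0.0287
```

Run:
```python
from look import *
im,m=look("wrist","w14")
o=readout.get_obs();print(o['tcp_pos'],o['orientation'],o['grip_width'],o['contact_force'])
cv2.imwrite("pics/w14z.png",cv2.resize(im[30:370,200:440],None,fx=1.7,fy=1.7,interpolation=cv2.INTER_CUBIC))
```

```text
[0.57930066 0.13259247 0.18736229] [-2.40003657e+00 -2.02550183e+00  4.62589880e-04] 0.028880918493157468 [-3.54413208  0.19243395  6.90777026]
```

View pics/w14z.png

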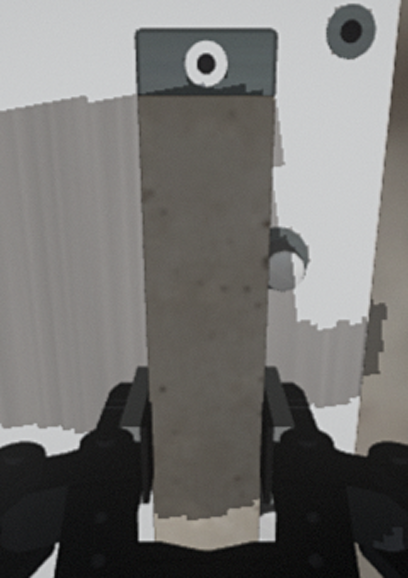

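Request:
apply_moves(
  deltas=[
    {"xyz": [0, 0, 0.003], "turn": 0},
    {"xyz": [0, 0, 0.005], "turn": 0},
    {"xyz": [0, 0, 0.008], "turn": 0},
    {"xyz": [0, 0, 0.011], "turn": 0},
    {"xyz": [0, 0, 0.012], "turn": 0},
    {"xyz": [0, 0, 0.012], "turn": 0},
    {"xyz": [0, 0, 0.012], "turn": 0},
    {"xyz": [0, 0, 0.012], "turn": 0},
    {"xyz": [0, 0, 0.011], "turn": 0},
    {"xyz": [0, 0, 0.008], "turn": 0},
    {"xyz": [0, 0, 0.004], "turn": 0},
    {"xyz": [0, 0, 0.002], "turn": 0},
  ],
)

```text
clock: 20.35
tcp_pos: [0.5797, 0.1325, 0.2876]
orientation: [2.401, 2.026, 0.002]
contact_force: [0.6, -0.1, -4.0]
grip_width: 0.0287
```

Request:
apply_moves(
  deltas=[
    {"xyz": [0, 0, 0], "turn": 0},
    {"xyz": [0, 0, 0], "turn": 0},
    {"xyz": [0, 0, 0], "turn": 0},
    {"xyz": [0, 0, 0], "turn": 0},
    {"xyz": [0, 0, 0], "turn": 0},
    {"xyz": [0, 0, 0], "turn": 0},
  ],
)

```text
clock: 20.85
tcp_pos: [0.5795, 0.1324, 0.2864]
orientation: [-2.401, -2.026, 0.001]
contact_force: [0.2, -0.1, -3.5]
grip_width: 0.029
```

Run:
```python
from look import *
im,m=look("wrist","w15");
cv2.imwrite("pics/w15z.png",cv2.resize(im[0:370,200:440],None,fx=1.6,fy=1.6,interpolation=cv2.INTER_CUBIC))
im,m=look("side","s15");look("scene","c15")
cv2.imwrite("pics/s15z.png",cv2.resize(im[60:220,240:400],None,fx=3.7,fy=3.7,interpolation=cv2.INTER_CUBIC))
o=readout.get_obs();print(o)
```

```text
{'clock': 21.0, 'joints': array([-0.66701664,  0.51599425,  0.44901005,  1.87908431, -0.2992963 ,
        0.81293305, -0.23014834]), 'qvel': array([-0.00036063, -0.00079471, -0.00044096, -0.00214555,  0.00013829,
       -0.00106776, -0.00119273]), 'tau': array([ 2.19562862e-03, -5.34790242e+01,  8.04814786e+00, -2.29716021e+01,
        9.92814952e-03,  3.22610984e-03,  1.84555647e-04]), 'tcp_pos': array([0.57959562, 0.13243122, 0.28660408]), 'orientation': array([-2.40100400e+00, -2.02597528e+00,  1.98629508e-04]), 'contact_force': array([-0.26501679,  0.06636386, -3.67700473]), 'moment': array([0.02671726, 0.00267844, 0.00459274]), 'grip_width': 0.028824657806398542}
```

View pics/w15z.png

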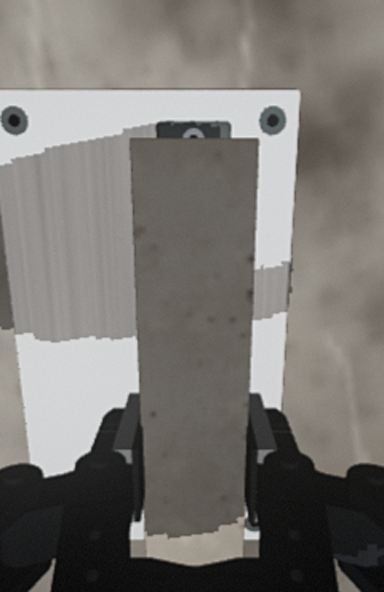

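View pics/s15z.png

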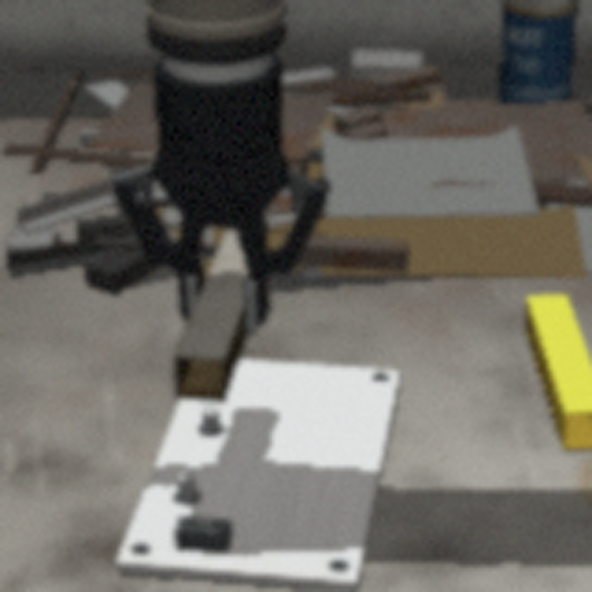

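View pics/c15.png

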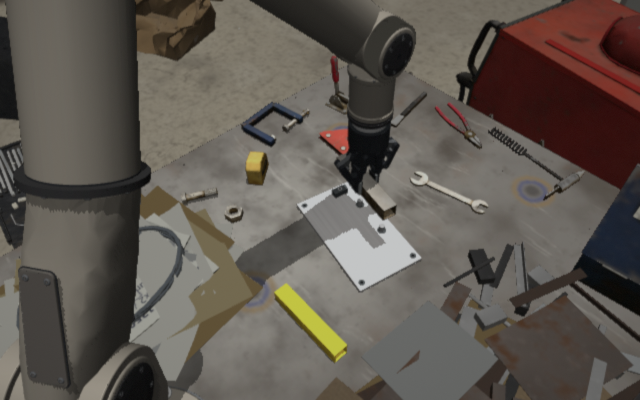

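Run:
```python
from bench import r
print(r.hand_in())
```

```text
the job is handed in; nothing more can be done
None
```

The tube was pushed against both side pins and the end block, then gripped at 70 N and lifted straight up about 99 mm. It is handed in still held there at 21 s.

**One mistake on the way:** after the first push against the pins, I set the jaw target in the same call as backing away. The jaws closed on the tube, lifted it about 5 cm and carried it off towards -y. I set it back on the plate, slid it against the block while still gripped, and released it. I then pushed it against the pins, and finally against its free end towards the block. So it was lifted once before the proper seating.

**Checks before the lift:**
- **Pins:** the push met firm resistance of about 13 N. In the image, the gaps to the two pins came out at about 0.6 and 0.8 mm, within the 2 mm calibration.
- **Block:** the end push met about 9 N straight away with no sliding first, and the picture shows no gap.
- **Square:** the tube measured at -9.7° against -9.6° for the pin line.

**Checks after the lift:**
- **Steady and level:** joint speeds are near zero. The tube's end stayed within about a pixel of the same place in the wrist view.
- **Square:** the gripper's heading changed by less than 0.1° during the lift.
- **Weight:** the tool reads about 3.7 N, which fits the tube hanging free.
- **Other things:** the pictures show no change to the other things on the bench.

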